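# Lay the strop down in the corner stop

## Robot

A 7-joint arm with a two-finger parallel gripper is mounted at the origin on the work surface. World frame = base frame: x ahead of the robot, y to its left, z up, the work surface at z = 0. Lengths are in mm, angles in rad, forces in N, time in s.
With the tool pointing down it reaches from about 400 to 875 mm from the base axis. Payload 4.4 kg.
Tool frame: the origin (TCP) lies at the very end of the fingers, on their centre line; the grasp point (between the pads) lies 19 mm behind it; z points along the fingers, x is the direction in which the jaws open and shut, and the axes are right-handed (so a half turn about z gives the same grasp; the last joint's range is limited). The gripper opens to 85 mm and grips with 20 to 120 N. Pads are 22 mm wide; open, the fingers measure 114 mm over their backs; the gripper's body (76 mm by 85 mm) begins 54 mm behind the grasp point. The pads swing forward as they close: fully open they stand 13 mm farther back than shut.
Start: joints at [1.248, 0.628, 0.038, 1.517, -0.027, 0.996, -0.02], TCP at [165.119, -628.692, 231.313] pointing down, gripper open.
Joint ranges: [-3.06, 3.06], [-0.37, 2.12], [-1.25, 1.32], [0.18, 2.47], [-1.1, 4.24], [0.23, 1.98], [-2.94, 2.94]. Speed limits (rad/s): [2.57, 2.57, 3.14, 3.14, 3.14, 3.14, 3.14].

## Interface

Orientations are given as [roll, pitch, yaw] about the fixed x, y, z axes, in that order (R = Rz(yaw) Ry(pitch) Rx(roll)).
In Python, from cell import ctrl, get_image, job, models gives the robot as it stands.
- The arm moves only by the tool move_arm, never from a script. Its argument "moves" is a list that holds one entry, the list of rows, each a list of 6 numbers: the shift along the tool's x, y, z in m, then the turn, a rotation vector about the tool's x, y, z in rad. A call has 1 to 20 rows; each row is the pose to reach, as a shift and turn from the pose commanded when the call began, along the tool's axes at that moment; what a row does not reach only later rows make up. A row lasts 1/8 s, in which the tool goes at most 62.5 mm and 10.7 degrees, less where a joint would pass 70% of its speed; a pose out of reach is approached as far as the arm can. A call with a gripper value outside its range is refused whole. "jaw" is the opening, from 0 (shut) to 1 (fully open), set as the call begins (left out, the last holds). The fingers move at their own pace and stop on an object; the grip force is fixed at half the most. Time passes only in rows, so rows that repeat a pose let the fingers close. It gives the time, the measured TCP pose, the force and the opening at its end, in the units of the state.
- ctrl.read_state(): the state, without advancing time (a new reading comes with each control period).
- get_image(name): name is "scene" or "top" or "wrist"; returns a dict with "color" (480x640x3 uint8, blue, green, red), "fov_y" (degrees; the focal length in pixels is half the picture's height over the tangent of half this angle, whatever the lens; pixels are square), "cx", "cy" (the principal point, pixels), "origin" and "orientation" of the camera in the world; the wrist camera has in their place "hand_eye" (4x4, takes a point from camera to tool coordinates, whose origin is the TCP and whose axes are the tool frame's). Camera axes: x right, y up, looking along -z (the intrinsics and any distortion apply to the point x, -y, -z); pixel columns grow to the right and rows downward; lengths in mm; the calibration is good to about 2 mm. A picture is of the moment at which its call begins: read the wrist's pose just before it. There is no depth.
- job.finish_job(): hands the job in, once; it reports no verdict.
Trained networks look in the newest picture that a camera, given by its name, has taken for a name from the list of things; names that differ only in an ending like _2 or _b are one class to them, and where a whole thing is asked for, a point or a joint stands for the part that bears it (a point fixed in the world has none). Each returns a list of dicts, best first, with "score" (0 to 1); they miss things now and then, are a little off and sometimes report something else, mostly with a low value. They report only what shows in the picture. A call takes as long as a camera call. They do not tell look-alikes from the thing itself.
- models.cut_out(camera, thing): "pixels" (480x640 bool, what is visible of it) and "uv" ([column, row] in pixels, amid what is visible of it).
- models.place_of(camera, thing): "uv" ([column, row] in pixels: a listed point, or the origin of a listed thing).
The state is a dict: "clock": time; "qpos": joint angles; "qd": joint speeds; "tau": joint torques, N m; "eef_pos": TCP position; "tool_rot": TCP orientation; "force": force on the tool from outside, world axes, zero at the start; "torque": the same for the moment, N m; "width": finger opening in mm.
Only numpy, scipy, OpenCV 4.12 (cv2) and the standard library are available. Lean on these libraries where they do the work, as an engineer would, in place of code of your own. Each camera call takes 0.05 s, during which the arm holds its last target.

## Task

The strop is parked on its edge with its leather facing away from you: with your fingertips, tip it over so that it lies flat on the bench with the leather up, and push it snugly into the corner of the bench stop, one long edge flush against the long strip and one end against the short strip, ready for honing. Only push it, never pick it up, and leave everything else on the bench where it is.

Things in the scene. Friction and masses are not known exactly. Their poses are not given: they have to be found in the camera images.
- strop: loose honing block, 0.25-0.45 kg: pale wood, 200 long, 76 wide, 36 thick (mm), leather pad on one broad face. Starts standing on a long edge, leather away from the robot. Origin: middle of the edge face it first stands on. x = across the thickness, out of the leather (leather at x = +18, bare face at -18); y = along the length (ends at +-100); z = across the width (0 to 76), up at the start.
- leather_mid (a point): centre of the strop's dull dark leather surface (x 18, y 0, z 38 mm in the strop's frame, same axes); the leather is 4 mm thick, set in 3 mm from the block's edges. When the strop lies leather up this point is 36 mm above the bench.
- strop_mid (a point): centre of the strop block (x 0, y 0, z 38 mm in its frame, same axes). Pushed slowly near its top (50 to 65 mm up) on the leather side, the strop does not slide but tips about its lower edge; past about 23 degrees it falls over by itself onto the bare face. Lying, it is 36 mm high and slides with a push of a few newtons.
- stop: L-shaped corner stop: two dark wooden strips 28 wide, 20 high (mm) screwed to the bench, fixed. Origin: on the bench in the inner corner. Inner face of the long (far) strip: plane x = 0, from y = 0 to 260. Inner face of the short (right) strip: plane y = 0, from x = 0 to -140 (towards the robot). The strop starts at x < 0, y > 0. Seated, its centre is at x = -38, y = +100, its length along y.
- tin: closed round metal tin of honing paste, 62 across, 30 high (mm), standing just outside the short strip of the corner stop. Origin: centre of its underside. Leave it alone.
- knife: carving knife lying on the bench beyond the long strip of the corner stop, about 180 long, 26 wide, 19 high (mm). Origin: on the bench, x along the blade. Leave it alone.
- gouge: gouge lying on the bench at the left, 230 long, 27 high (mm). Origin: on the bench under the ferrule between handle and blade, x along the blade. Leave it alone.
- mallet: turned carver's mallet standing on its head at the left, 96 across, 235 high (mm). Origin: centre of its underside. Leave it alone.
- whetstone: grey whetstone in a wooden holder lying flat at the right, 230 x 85 x 36 high (mm). Origin: centre of its underside, x along its length. Leave it alone.
- carving: axe-shaped carved board with a rosette lying flat at the right, 305 x 220 x 21 high (mm). Origin: on the bench under the rosette region, x along the neck. Leave it alone.
- pencil: flat carpenter's pencil lying on the bench between the robot and the strop, 170 long, 12 wide, 7 high (mm). Origin: centre of its underside, x along it. Leave it alone.
Mind the look-alikes: they are no part of the job. Leave any blue look-alike of the strop alone.

How it is judged:
By the outcome, as a careful person would: the job done as asked, in the order asked, and still so for the second after the job is handed in, with the robot touching nothing.
It also fails if it takes over 64 s, if anything falls off the work surface, if the arm or the gripper's body presses on something with over 40 N, if the wrist force passes 120 N, or if a joint passes its speed limit or range.

## Working session

There is one attempt and no reset: what is moved stays moved. The work goes in short steps, Python scripts to look and compute and a tool call to move; the robot and the scene stay as the last step left them, time stands still between calls to the robot, and variables do not carry over. Pictures are saved under pics/ and viewed, and the job is handed in when it is done.

Besides the shell and the picture viewer there is one more tool, called by a JSON object that holds its "op" and its "data", one argument or row to a line. move_arm: Moves the arm, as the interface text tells. Its arguments: {"type":"object","properties":{"moves":{"type":"array","items":{"type":"array","items":{"type":"array","items":{"type":"number"}}}},"jaw":{"type":"number"}},"required":["moves"]}

```bash
ls; mkdir -p pics; python3 - <<'E'
from cell import ctrl,get_image,job,models
import cv2
s=ctrl.read_state();print({k:s[k] for k in s})
for n in("scene","top"):
    im=get_image(n);cv2.imwrite(f"pics/{n}0.png",im["color"]);print(n,{k:v for k,v in im.items() if k!="color"})
    for t in("strop","leather_mid","strop_mid","stop","tin","knife","gouge","mallet","whetstone","carving","pencil"):
        print(t,[(round(r["score"],2),[round(float(x)) for x in r["uv"]]) for r in models.place_of(n,t)][:3])
E
```

```text
pics
{'clock': 0.0, 'qpos': array([ 1.24823859,  0.62932275,  0.03843604,  1.51834615, -0.0270194 ,
        0.99630101, -0.01999596]), 'qd': array([-0.00086892,  0.00036411, -0.00057199, -0.00017996, -0.0009038 ,
       -0.00068243, -0.0017412 ]), 'tau': array([-2.47018152e-04, -5.63408697e+01,  1.22584932e+00, -1.93447798e+01,
        1.09063342e-02,  1.06571533e-02,  2.05586093e-05]), 'eef_pos': array([ 164.94700181, -628.09031567,  230.41111053]), 'tool_rot': array([ 3.14158949e+00,  1.85971020e-03, -1.31403982e+00]), 'force': array([-0.4598953 , -1.29199841,  0.74361828]), 'torque': array([ 0.0469318 ,  0.00849606, -0.03788078]), 'width': 85.36759136227981}
scene {'fov_y': 49.694383386121274, 'cx': 323.24447396040966, 'cy': 233.67894285680322, 'origin': array([1132.7392837 ,  526.08286717, 1003.74516639]), 'orientation': array([0.68725031, 0.00910216, 2.28229434])}
strop [(0.98, [327, 272]), (0.77, [435, 242]), (0.59, [260, 287])]
leather_mid [(0.81, [326, 271]), (0.65, [434, 237]), (0.6, [331, 275])]
strop_mid [(0.97, [332, 265]), (0.59, [436, 234])]
stop [(0.97, [255, 254])]
ti
[... 173 characters left out ...]
170, 172]), (0.57, [462, 393])]
pencil [(0.75, [356, 201])]
top {'fov_y': 54.39650109817025, 'cx': 328.1781697102882, 'cy': 241.74618937317013, 'origin': array([ 447.32969262,    1.84160292, 1132.82605191]), 'orientation': array([ 0.10249658, -0.02187973, -1.56246027])}
strop [(0.67, [230, 323]), (0.66, [291, 225])]
leather_mid [(0.96, [290, 217]), (0.8, [226, 318])]
strop_mid [(0.74, [225, 328]), (0.57, [288, 226])]
stop [(0.77, [362, 202])]
tin [(0.57, [395, 223])]
knife [(0.78, [324, 172]), (0.22, [362, 200])]
gouge [(0.93, [138, 292])]
mallet [(0.72, [131, 204])]
whetstone [(0.74, [477, 319])]
carving [(0.97, [511, 214])]
pencil [(0.68, [328, 318]), (0.67, [140, 294]), (0.4, [129, 206])]
```

View pics/scene0.png

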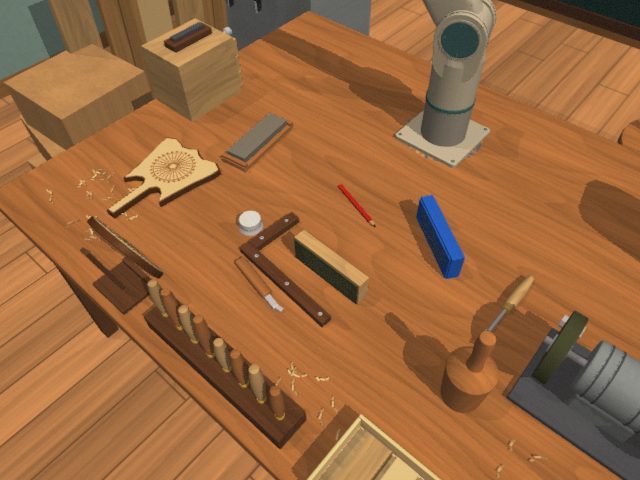

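View pics/top0.png

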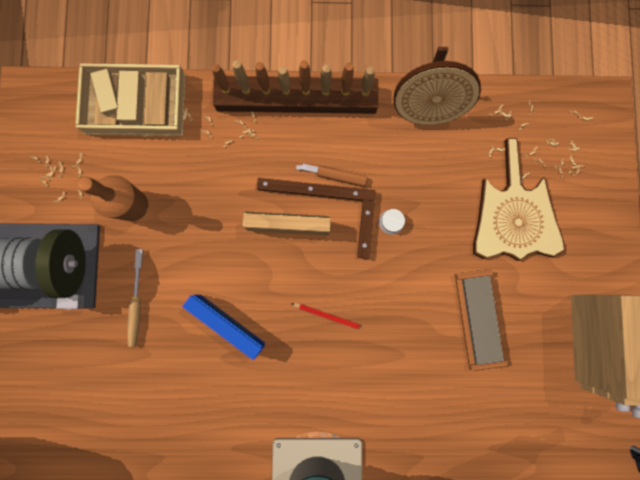

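```bash
cat > h.py <<'E'
import numpy as np,cv2
from scipy.spatial.transform import Rotation as R
from cell import ctrl,get_image,job,models
def cam(im,st=None):
    f=240/np.tan(np.radians(im["fov_y"]/2))
    if "origin" in im: o=np.array(im["origin"]);M=R.from_euler("xyz",im["orientation"]).as_matrix()
    else:
        T=np.eye(4);T[:3,:3]=R.from_euler("xyz",st["tool_rot"]).as_matrix();T[:3,3]=st["eef_pos"]
        T=T@im["hand_eye"];o=T[:3,3];M=T[:3,:3]
    return f,im["cx"],im["cy"],o,M
def ray(c,uv,z):
    f,cx,cy,o,M=c
    d=M@np.array([(uv[0]-cx)/f,-(uv[1]-cy)/f,-1]);return o+d*(z-o[2])/d[2]
def proj(c,p):
    f,cx,cy,o,M=c
    q=M.T@(np.array(p)-o);return np.array([cx+f*q[0]/-q[2],cy-f*q[1]/-q[2]])
E
python3 - <<'E'
from h import *
for n,(x0,x1,y0,y1) in {"top":(235,415,150,270),"scene":(225,385,190,330)}.items():
    im=get_image(n);c=im["color"][y0:y1,x0:x1];cv2.imwrite(f"pics/{n}crop.png",cv2.resize(c,None,fx=4,fy=4,interpolation=cv2.INTER_CUBIC)); print(im["color"].shape)
E
```

```text
(480, 640, 3)
(480, 640, 3)
```

View pics/topcrop.png

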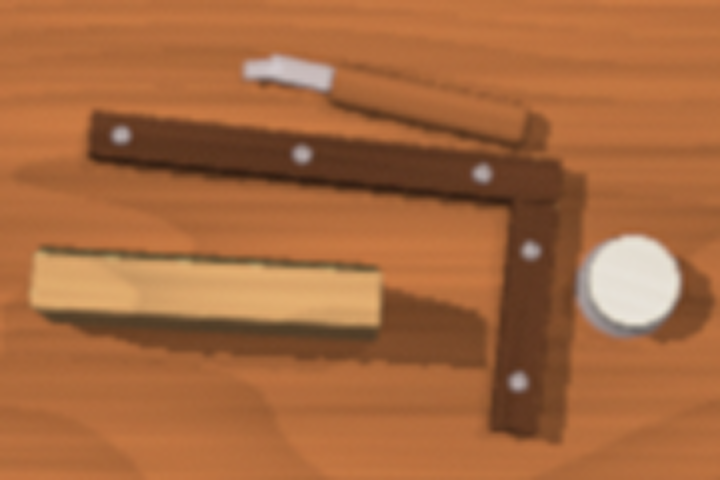

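View pics/scenecrop.png

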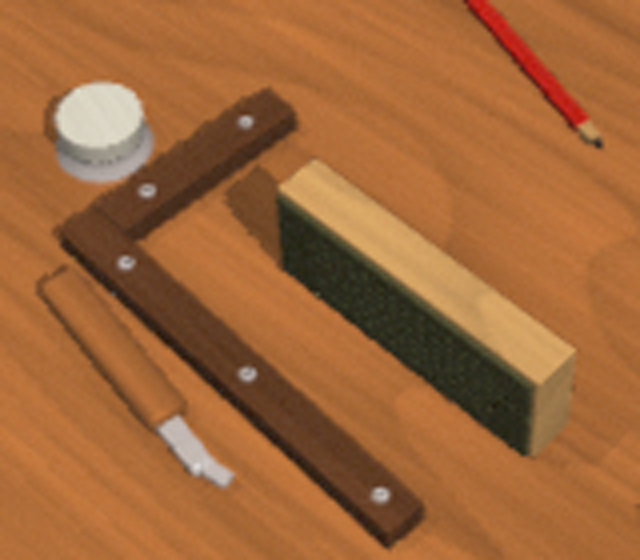

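```bash
python3 - <<'E'
from h import *
t=cam(get_image("top"));s=cam(get_image("scene"))
T=lambda u,v,z:ray(t,(235+u/4,150+v/4),z)[:2].round(1)
S=lambda u,v,z:ray(s,(225+u/4,190+v/4),z)[:2].round(1)
print("top strop",[T(u,v,76) for u,v in((35,248),(380,267),(380,328),(32,308))])
print("top stop",[T(u,v,20) for u,v in((512,203),(90,158),(492,432),(95,112))])
print("scene strop far-right, near-right, near-left, far-left",[S(u,v,76) for u,v in((280,193),(315,160),(575,350),(535,385))])
print("scene stop inner corner",[S(u,v,20) for u,v in((133,238),(422,515),(297,122))], S(388,545,20))
print("screws", [T(u,v,20) for u,v in((121,134),(302,154),(483,173),(530,250),(518,382))],[S(u,v,20) for u,v in((381,494),(248,374),(126,262),(147,190),(246,121))])
E
```

```text
top strop [array([622.4, 172.8]), array([613.8, -24.1]), array([578.6, -24.3]), array([587.9, 173.6])]
top stop [array([ 662.7, -105.1]), array([687.1, 150.3]), array([523.7, -93.2]), array([715.4, 147.9])]
scene strop far-right, near-right, near-left, far-left [array([613.9, -18.2]), array([582.5, -19.4]), array([590.7, 177.6]), array([622.5, 175.2])]
scene stop inner corner [array([665.2, -94.7]), array([697.3, 159.5]), array([533.6, -81.8])] [723.  157.5]
screws [array([702.1, 131.9]), array([691.2,  22.4]), array([680.9, -87.4]), array([ 634.1, -116. ]), array([ 553.9, -108.7])] [array([701.8, 134.1]), array([691.7,  25. ]), array([680.6, -85. ]), array([ 633.5, -114.6]), array([ 553.8, -106.7])]
```

```bash
python3 - <<'E'
from h import *
t=cam(get_image("top"));s=cam(get_image("scene"))
print("box bottom front corner scene",ray(s,(192,116),0).round(), "left bottom",ray(s,(152,92),0).round(),"right bottom",ray(s,(242,86),0).round())
for z in(100,150,200,250): print(z,[ray(s,p,z)[:2].round() for p in((192,68),(143,45),(238,50))],"top",[ray(t,p,z)[:2].round() for p in((573,295),(575,388))])
print("pencil",[ray(t,p,5)[:2].round() for p in((293,304),(360,327))])
st=ctrl.read_state();im=get_image("wrist");cv2.imwrite("pics/w0.png",im["color"])
E
```

```text
box bottom front corner scene [ 421. -635.    0.] left bottom [ 424. -831.    0.] right bottom [ 213. -631.    0.]
100 [array([ 339., -701.]), array([ 356., -925.]), array([ 178., -667.])] top [array([ 441., -565.]), array([ 239., -560.])]
150 [array([ 383., -634.]), array([ 399., -845.]), array([ 231., -601.])] top [array([ 441., -538.]), array([ 249., -533.])]
200 [array([ 427., -566.]), array([ 442., -764.]), array([ 284., -535.])] top [array([ 441., -510.]), array([ 259., -506.])]
250 [array([ 471., -498.]), array([ 485., -684.]), array([ 337., -469.])] top [array([ 442., -483.]), array([ 269., -479.])]
pencil [array([413.,  61.]), array([ 360., -100.])]
```

View pics/w0.png

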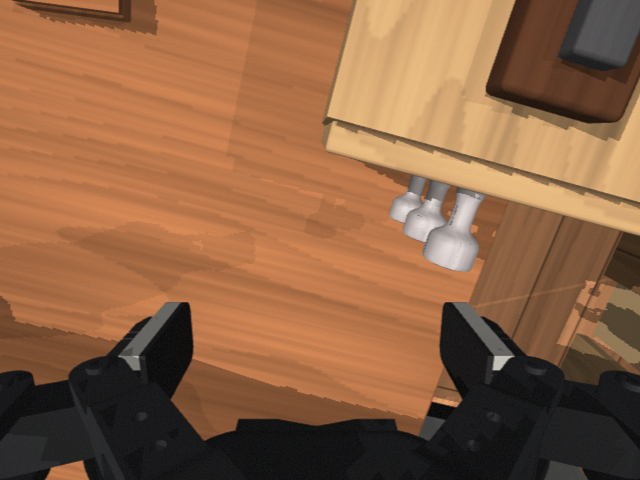

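```bash
cat >> h.py <<'E'
def rel(target,yaw,base=None,byaw=None):
    st=ctrl.read_state()
    b=st["eef_pos"] if base is None else np.array(base)
    M0=R.from_euler("xyz",st["tool_rot"] if byaw is None else [np.pi,0,byaw]).as_matrix()
    M1=R.from_euler("xyz",[np.pi,0,yaw]).as_matrix()
    return np.r_[(M0.T@(np.array(target)-b))/1000,R.from_matrix(M0.T@M1).as_rotvec()].round(4)
E
python3 - <<'E'
from h import *
print(rel([165,-628,360],-1.314),rel([650,77,360],-1.614),rel([650,77,150],-1.614))
E
```

```text
[-0.0007 -0.     -0.1287 -0.     -0.      0.    ] [-5.594e-01 -6.482e-01 -1.287e-01 -1.000e-04 -0.000e+00  3.000e-01] [-5.594e-01 -6.482e-01  8.130e-02 -1.000e-04 -0.000e+00  3.000e-01]
```

{"op": "move_arm", "data": {
  "moves": [
    [[0,0,-0.05,0,0,0],[0,0,-0.1,0,0,0],[0,0,-0.13,0,0,0],[-0.037,-0.043,-0.13,0,0,0.02],[-0.074,-0.086,-0.13,0,0,0.04],[-0.112,-0.13,-0.13,0,0,0.06],[-0.149,-0.173,-0.13,0,0,0.08],[-0.186,-0.216,-0.13,0,0,0.1],[-0.224,-0.26,-0.13,0,0,0.12],[-0.26,-0.302,-0.13,0,0,0.14],[-0.298,-0.345,-0.13,0,0,0.16],[-0.335,-0.388,-0.13,0,0,0.18],[-0.373,-0.432,-0.13,0,0,0.2],[-0.41,-0.475,-0.13,0,0,0.22],[-0.447,-0.518,-0.13,0,0,0.24],[-0.485,-0.562,-0.13,0,0,0.26],[-0.522,-0.605,-0.13,0,0,0.28],[-0.5594,-0.648,-0.13,0,0,0.3],[-0.5594,-0.648,-0.09,0,0,0.3],[-0.5594,-0.648,-0.05,0,0,0.3]]
  ],
  "jaw": 1
}}

```text
clock: 4.05
eef_pos: [650.2, 78.0, 280.3]
tool_rot: [-3.141, 0.0, -1.612]
force: [-0.4, -0.3, -0.5]
width: 85.6
```

```bash
python3 - <<'E'
from h import *
st=ctrl.read_state();im=get_image("wrist");cv2.imwrite("pics/w1.png",im["color"])
c=cam(im,st);print(c[3].round(), st["eef_pos"])
for k in((619.5,77,76),(619,-23,76),(624,176,76),(665,-104,20)):print(k,proj(c,k).round())
E
```

```text
[715.  75. 423.] [650.22306025  77.99089782 280.32833131]
(619.5, 77, 76) [318. 244.]
(619, -23, 76) [433. 240.]
(624, 176, 76) [204. 244.]
(665, -104, 20) [502. 176.]
```

View pics/w1.png

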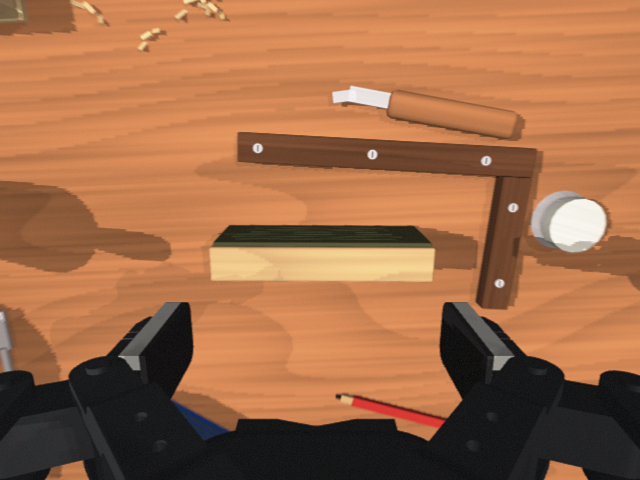

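{"op": "move_arm", "data": {
  "moves": [
    [[0,0,0.05,0,0,0],[0,0,0.1,0,0,0],[0,0,0.15,0,0,0],[0,0,0.19,0,0,0],[0,0,0.215,0,0,0],[0,0,0.232,0,0,0],[0,0,0.232,0,0,0],[0,0.006,0.232,0,0,0],[0,0.01,0.232,0,0,0],[0,0.013,0.232,0,0,0],[0,0.016,0.232,0,0,0],[0,0.018,0.232,0,0,0],[0,0.02,0.232,0,0,0],[0,0.022,0.232,0,0,0],[0,0.024,0.232,0,0,0],[0,0.026,0.232,0,0,0],[0,0.028,0.232,0,0,0]]
  ]
}}

```text
clock: 6.22
eef_pos: [621.6, 78.2, 49.3]
tool_rot: [3.141, -0.0, -1.614]
force: [1.3, -0.4, 1.4]
width: 85.5
```

```bash
python3 - <<'E'
from h import *
im=get_image("scene");cv2.imwrite("pics/s1.png",cv2.resize(im["color"][150:350,220:460],None,fx=3,fy=3))
E
```

```text
(no output)
```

View pics/s1.png

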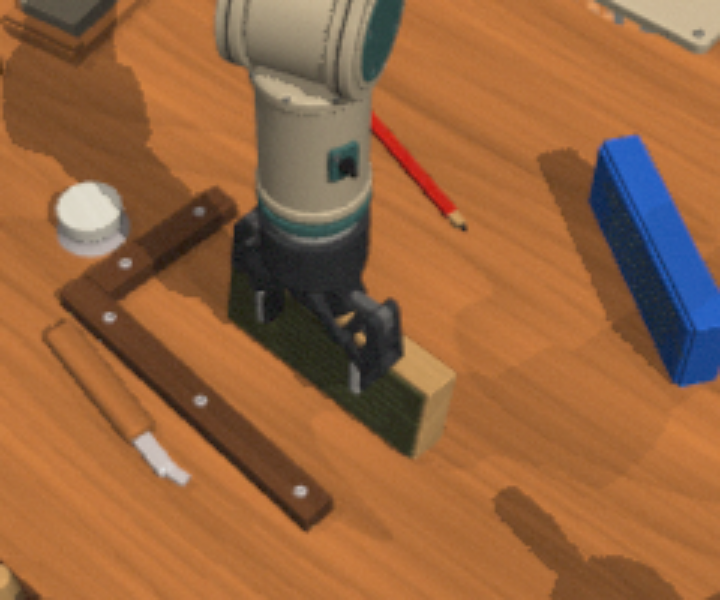

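The strop is tipping, with both fingertips on the leather and its far lower edge lifting at about (415,455) in the crop. I'll continue slowly.

{"op": "move_arm", "data": {
  "moves": [
    [[0,0.002,0,0,0,0],[0,0.004,0,0,0,0],[0,0.006,0,0,0,0],[0,0.008,0,0,0,0],[0,0.01,0,0,0,0],[0,0.012,0,0,0,0],[0,0.014,0,0,0,0],[0,0.016,0,0,0,0],[0,0.018,0,0,0,0],[0,0.02,0,0,0,0],[0,0.022,0,0,0,0],[0,0.024,0,0,0,0],[0,0.026,0,0,0,0],[0,0.026,0,0,0,0],[0,0.026,0,0,0,0],[0,0.026,0,0,0,0]]
  ]
}}

```text
clock: 8.28
eef_pos: [596.0, 79.3, 49.3]
tool_rot: [-3.141, 0.0, -1.614]
force: [-0.8, 0.2, 0.2]
width: 85.4
```

```bash
python3 - <<'E'
from h import *
im=get_image("scene");cv2.imwrite("pics/s2.png",cv2.resize(im["color"][150:350,220:460],None,fx=3,fy=3))
E
```

```text
(no output)
```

View pics/s2.png

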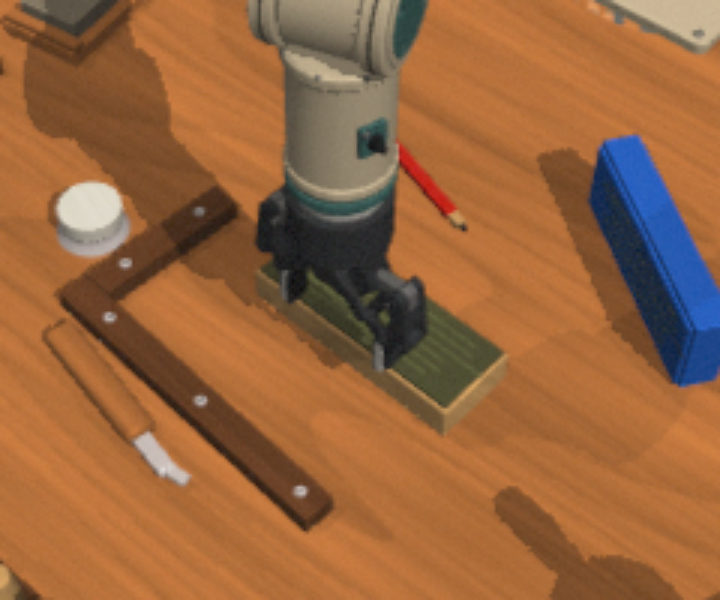

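{"op": "move_arm", "data": {
  "moves": [
    [[0,0,-0.04,0,0,0],[0,0,-0.08,0,0,0],[0,0.04,-0.08,0,0,0.02],[0,0.08,-0.08,0,0,0.053],[0,0.125,-0.08,0,0,0.053],[0,0.125,-0.08,0,0,0.053]]
  ]
}}

```text
clock: 9.07
eef_pos: [466.8, 84.5, 129.3]
tool_rot: [3.137, -0.001, -1.665]
force: [0.8, 0.1, -0.3]
width: 85.5
```

```bash
python3 - <<'E'
from h import *
st=ctrl.read_state()
for n in("scene","top","wrist"):
    im=get_image(n);cv2.imwrite(f"pics/{n}3.png",im["color"])
c=cv2.imread("pics/scene3.png")[190:330,225:425];cv2.imwrite("pics/scene3c.png",cv2.resize(c,None,fx=4,fy=4,interpolation=cv2.INTER_CUBIC))
E
```

```text
(no output)
```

View pics/scene3c.png

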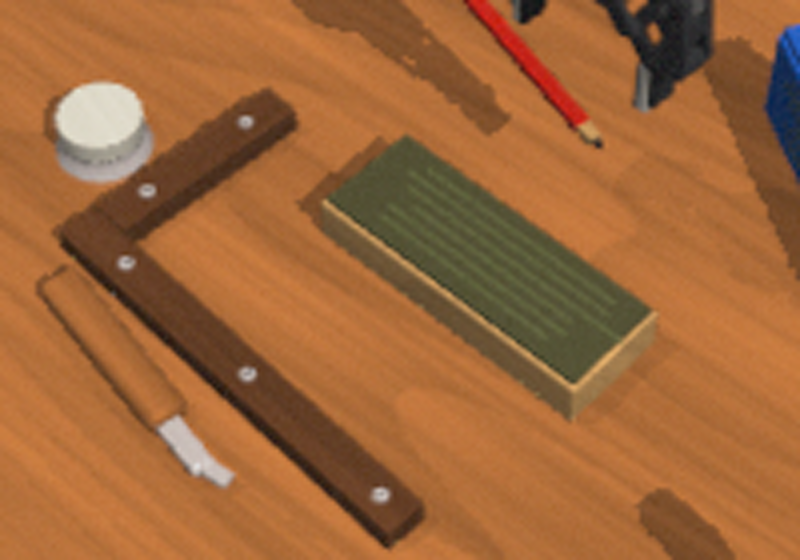

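View pics/wrist3.png

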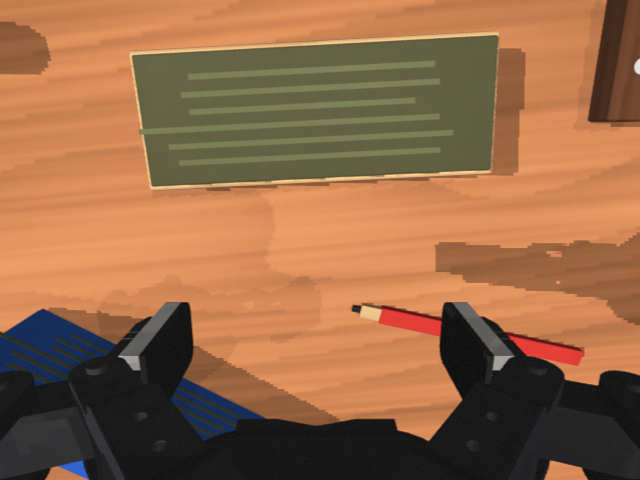

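```bash
python3 - <<'E'
from h import *
st=ctrl.read_state();im=get_image("wrist");c=cam(im,st);s=cam(get_image("scene"));t=cam(get_image("top"))
print("wrist",[ray(c,p,36)[:2].round(1) for p in((131,53),(498,34),(492,171),(152,187))])
print("scene FR,NR,NL,FL",[ray(s,(225+u/4,190+v/4),36)[:2].round(1) for u,v in((321,200),(405,135),(658,315),(573,385))])
print("blue wrist z76",ray(c,(40,310),76).round(), ray(c,(270,425),76).round(),"top cam z76",[ray(t,p,76)[:2].round() for p in((183,306),(197,295),(264,347),(253,358))])
E
```

```text
wrist [array([585.9, 171.7]), array([576.7, -21.2]), array([505.6, -19.1]), array([515. , 174.6])]
scene FR,NR,NL,FL [array([579.6, -19.3]), array([508.3, -14.2]), array([517.4, 183.9]), array([586.8, 176.1])]
blue wrist z76 [462. 228.  76.] [382. 119.  76.] top cam z76 [array([409., 302.]), array([433., 272.]), array([320., 120.]), array([296., 144.])]
```

View pics/top3.png

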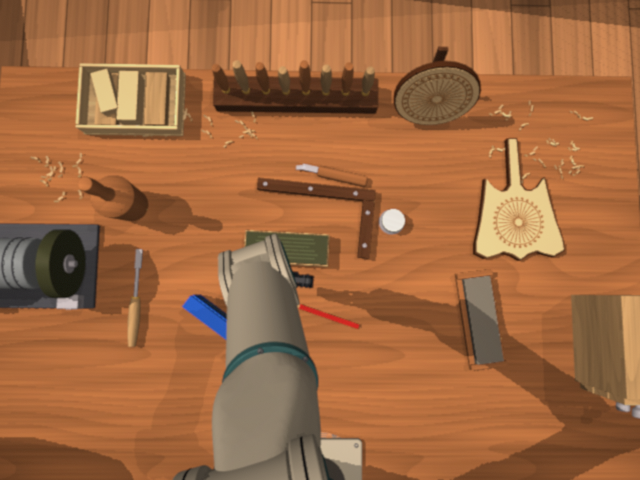

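{"op": "move_arm", "data": {
  "moves": [
    [[0.006,0,0.05,0,0,0],[0.006,0,0.095,0,0,0],[0.006,0,0.117,0,0,0],[0.006,0,0.117,0,0,0],[0.006,-0.015,0.117,0,0,0],[0.006,-0.024,0.117,0,0,0],[0.006,-0.029,0.117,0,0,0],[0.006,-0.034,0.117,0,0,0],[0.006,-0.039,0.117,0,0,0],[0.006,-0.044,0.117,0,0,0],[0.006,-0.05,0.117,0,0,0],[0.006,-0.056,0.117,0,0,0],[0.006,-0.062,0.117,0,0,0],[0.006,-0.068,0.117,0,0,0],[0.006,-0.074,0.117,0,0,0],[0.006,-0.08,0.117,0,0,0]]
  ]
}}

```text
clock: 11.38
eef_pos: [550.5, 71.0, 12.3]
tool_rot: [-3.141, 0.0, -1.667]
force: [-1.6, -1.1, 1.3]
width: 85.7
```

```bash
python3 - <<'E'
from h import *
im=get_image("scene");cv2.imwrite("pics/s4.png",cv2.resize(im["color"][150:350,220:460],None,fx=3,fy=3))
E
```

```text
(no output)
```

View pics/s4.png

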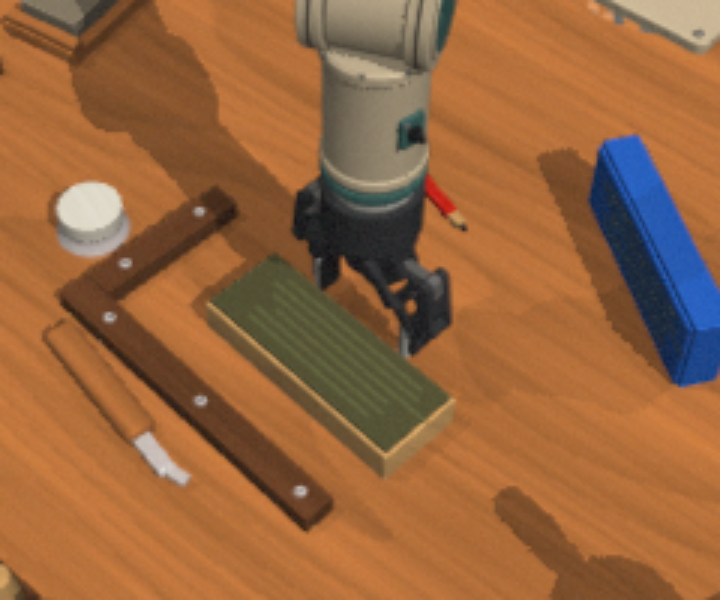

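{"op": "move_arm", "data": {
  "moves": [
    [[0,-0.006,0,0,0,0],[0,-0.012,0,0,0,0],[0,-0.018,0,0,0,0],[0,-0.024,0,0,0,0],[0,-0.03,0,0,0,0],[0,-0.034,0,0,0,0],[0,-0.037,0,0,0,0],[0,-0.039,0,0,0,0],[0,-0.041,0,0,0,0],[0,-0.042,0,0,0,0]]
  ]
}}

```text
clock: 12.68
eef_pos: [592.0, 67.0, 12.3]
tool_rot: [-3.141, 0.0, -1.667]
force: [-2.1, 1.3, 0.6]
width: 85.3
```

{"op": "move_arm", "data": {
  "moves": [
    [[0,-0.001,0,0,0,0],[0,-0.002,0,0,0,0],[0,-0.003,0,0,0,0]]
  ]
}}

```text
clock: 13.05
eef_pos: [594.3, 66.7, 12.3]
tool_rot: [3.14, -0.0, -1.667]
force: [-4.9, -0.1, 2.9]
width: 85.6
```

{"op": "move_arm", "data": {
  "moves": [
    [[0,-0.001,0,0,0,0],[0,-0.002,0,0,0,0]]
  ]
}}

```text
clock: 13.3
eef_pos: [594.3, 66.7, 12.2]
tool_rot: [3.137, -0.001, -1.667]
force: [-9.1, 1.7, 6.4]
width: 85.6
```

```bash
python3 - <<'E'
from h import *
im=get_image("scene");cv2.imwrite("pics/s5.png",cv2.resize(im["color"][190:340,225:385],None,fx=4,fy=4,interpolation=cv2.INTER_CUBIC))
print(ctrl.read_state()["force"])
E
```

```text
[-7.86216744  0.46899125  5.81106865]
```

View pics/s5.png

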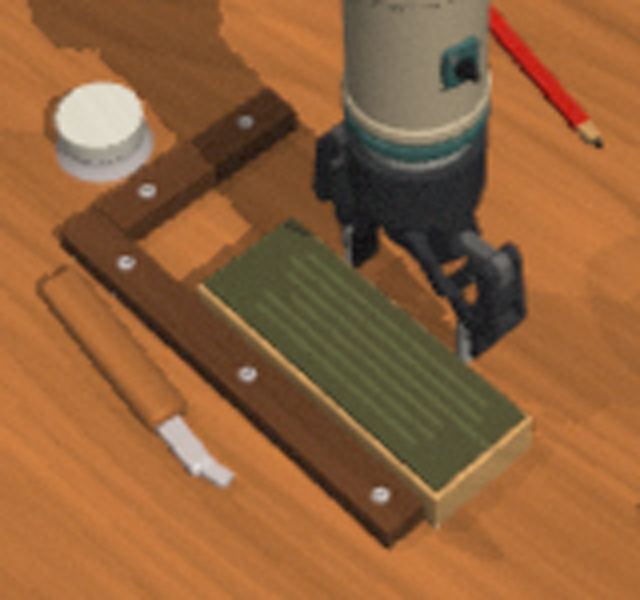

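{"op": "move_arm", "data": {
  "moves": [
    [[0,0.01,0,0,0,0],[0,0.025,0,0,0,0],[0,0.025,-0.04,0,0,0],[0,0.025,-0.09,0,0,0]]
  ]
}}

```text
clock: 13.85
eef_pos: [572.1, 68.8, 102.7]
tool_rot: [-3.141, -0.0, -1.667]
force: [1.0, -0.0, 0.8]
width: 85.4
```

{"op": "move_arm", "data": {
  "moves": [
    [[-0.05,0,0,0,0,0],[-0.1,-0.02,0,0,0,0],[-0.146,-0.05,0,0,0,0],[-0.146,-0.074,0,0,0,0],[-0.146,-0.074,0,0,0,0],[-0.146,-0.074,0,0,0,0]]
  ],
  "jaw": 0
}}

```text
clock: 14.6
eef_pos: [659.0, 206.4, 102.1]
tool_rot: [3.141, -0.001, -1.668]
force: [0.5, -0.3, 0.3]
width: -0.4
```

```bash
python3 - <<'E'
from h import *
st=ctrl.read_state()
for n in("scene","wrist"):
    im=get_image(n);cv2.imwrite(f"pics/{n}6.png",im["color"])
c=cv2.imread("pics/scene6.png")[190:340,225:415];cv2.imwrite("pics/scene6c.png",cv2.resize(c,None,fx=4,fy=4,interpolation=cv2.INTER_CUBIC))
E
```

```text
(no output)
```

View pics/scene6c.png

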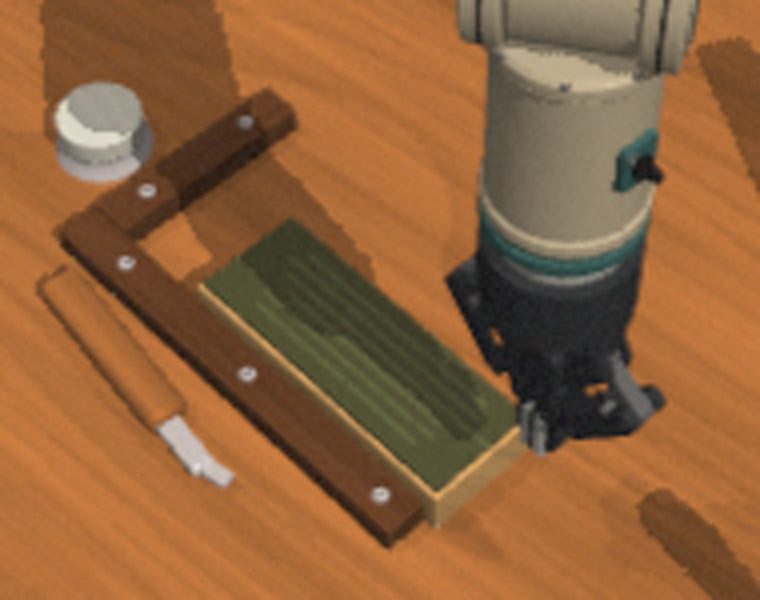

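View pics/wrist6.png

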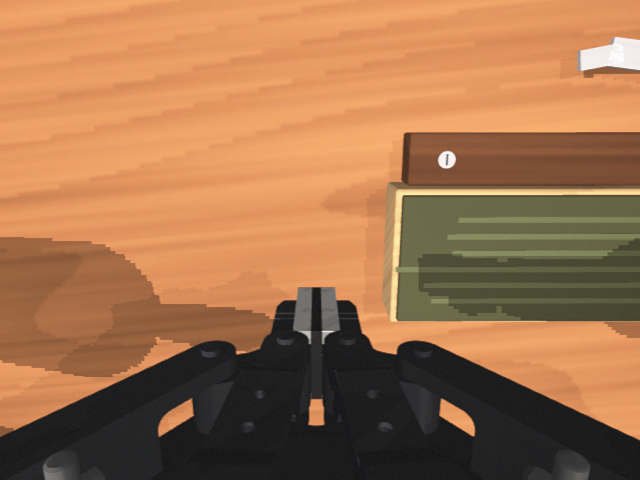

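{"op": "move_arm", "data": {
  "moves": [
    [[0,0,0.04,0,0,0],[0,0,0.07,0,0,0],[0,0,0.082,0,0,0],[0.006,0,0.082,0,0,0],[0.012,0,0.082,0,0,0],[0.016,0,0.082,0,0,0],[0.02,0,0.082,0,0,0],[0.024,0,0.082,0,0,0],[0.028,0,0.082,0,0,0],[0.032,0,0.082,0,0,0],[0.036,0,0.082,0,0,0],[0.04,0,0.082,0,0,0]]
  ]
}}

```text
clock: 16.2
eef_pos: [655.8, 167.6, 20.4]
tool_rot: [-3.141, 0.001, -1.667]
force: [-0.0, 2.3, 0.1]
width: 0.1
```

```bash
python3 - <<'E'
from h import *
im=get_image("scene");cv2.imwrite("pics/s7.png",cv2.resize(im["color"][190:340,225:415],None,fx=4,fy=4,interpolation=cv2.INTER_CUBIC))
E
```

```text
(no output)
```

View pics/s7.png

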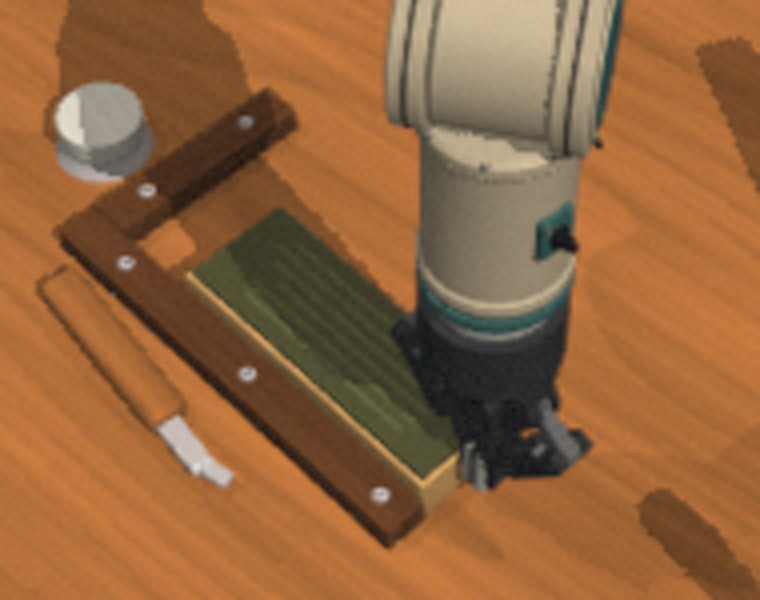

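{"op": "move_arm", "data": {
  "moves": [
    [[0.005,0,0,0,0,0],[0.01,0,0,0,0,0],[0.015,0,0,0,0,0],[0.02,0,0,0,0,0],[0.025,0,0,0,0,0],[0.03,0,0,0,0,0],[0.035,0,0,0,0,0],[0.04,0,0,0,0,0],[0.044,0,0,0,0,0],[0.047,0,0,0,0,0],[0.05,0,0,0,0,0],[0.052,0,0,0,0,0]]
  ]
}}

```text
clock: 17.75
eef_pos: [650.8, 115.4, 20.4]
tool_rot: [-3.142, 0.0, -1.667]
force: [1.1, 2.8, 0.6]
width: -0.1
```

{"op": "move_arm", "data": {
  "moves": [
    [[0.001,0,0,0,0,0],[0.002,0,0,0,0,0],[0.003,0,0,0,0,0]]
  ]
}}

```text
clock: 18.12
eef_pos: [650.5, 112.7, 20.3]
tool_rot: [-3.142, 0.0, -1.667]
force: [0.2, 3.0, 0.6]
width: -0.0
```

{"op": "move_arm", "data": {
  "moves": [
    [[0.001,0,0,0,0,0],[0.002,0,0,0,0,0],[0.003,0,0,0,0,0]]
  ]
}}

```text
clock: 18.5
eef_pos: [650.3, 110.6, 20.4]
tool_rot: [-3.141, 0.001, -1.667]
force: [-0.1, 5.7, 0.6]
width: 0.2
```

```bash
python3 - <<'E'
from h import *
im=get_image("scene");cv2.imwrite("pics/s8.png",cv2.resize(im["color"][190:340,225:415],None,fx=4,fy=4,interpolation=cv2.INTER_CUBIC))
E
```

```text
(no output)
```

View pics/s8.png

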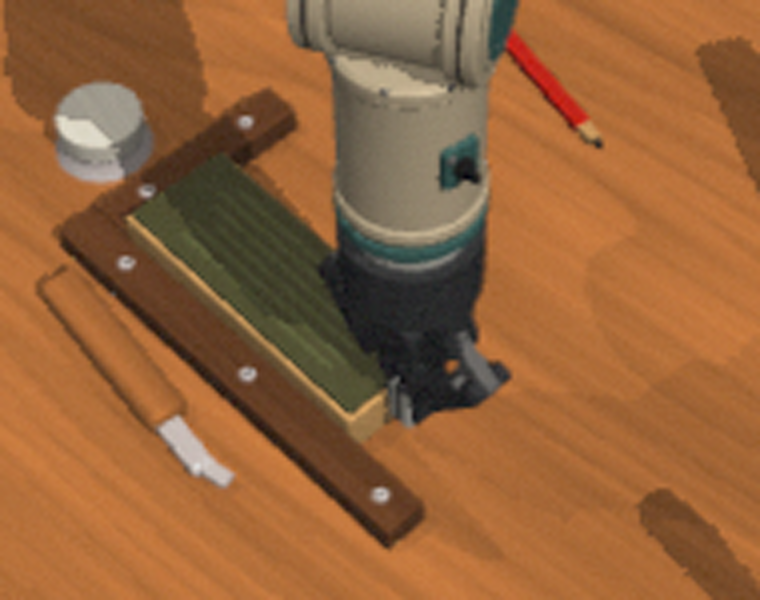

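Contact is starting against the short strip: the position lags by about 1 mm and the force is 5.7 N. I'll press a little more to confirm.

{"op": "move_arm", "data": {
  "moves": [
    [[0.001,0,0,0,0,0],[0.002,0,0,0,0,0],[0.003,0,0,0,0,0]]
  ]
}}

```text
clock: 18.92
eef_pos: [649.9, 110.4, 20.5]
tool_rot: [-3.141, 0.005, -1.665]
force: [-0.3, 9.1, 0.1]
width: -0.1
```

{"op": "move_arm", "data": {
  "moves": [
    [[-0.008,0,0,0,0,0],[-0.02,0,0,0,0,0],[-0.02,0,-0.05,0,0,0],[-0.02,0,-0.09,0,0,0],[0.02,0.02,-0.09,0,0,0],[0.06,0.045,-0.09,0,0,0],[0.112,0.068,-0.09,0,0,0],[0.112,0.068,-0.09,0,0,0]]
  ]
}}

```text
clock: 19.92
eef_pos: [568.5, -5.0, 110.0]
tool_rot: [3.138, -0.006, -1.675]
force: [0.6, 0.2, -0.3]
width: 0.1
```

{"op": "move_arm", "data": {
  "moves": [
    [[0,0,0,0,0,0],[0,0,0,0,0,0],[0,0,0,0,0,0],[0,0,0.04,0,0,0],[0,0,0.08,0,0,0],[0,0,0.098,0,0,0],[0,0,0.098,0,0,0],[0,-0.006,0.098,0,0,0],[0,-0.01,0.098,0,0,0],[0,-0.013,0.098,0,0,0],[0,-0.015,0.098,0,0,0],[0,-0.016,0.098,0,0,0]]
  ],
  "jaw": 1
}}

```text
clock: 21.42
eef_pos: [586.3, -0.1, 12.3]
tool_rot: [3.14, -0.001, -1.667]
force: [-3.2, -0.1, 2.5]
width: 85.8
```

{"op": "move_arm", "data": {
  "moves": [
    [[0,-0.001,0,0,0,0],[0,-0.002,0,0,0,0],[0,-0.003,0,0,0,0]]
  ]
}}

```text
clock: 21.8
eef_pos: [587.8, -0.3, 12.0]
tool_rot: [3.137, -0.001, -1.667]
force: [-8.5, -0.0, 7.4]
width: 85.2
```

{"op": "move_arm", "data": {
  "moves": [
    [[0,0.01,0,0,0,0],[0,0.03,0,0,0,0],[0,0.03,-0.05,0,0,0],[0,0.03,-0.1,0,0,0],[0,0.03,-0.15,0,0,0],[0,0.01,-0.2,0,0,0],[0,0,-0.24,0,0,0],[0,0,-0.24,0,0,0],[0,0,-0.24,0,0,0]]
  ]
}}

```text
clock: 22.92
eef_pos: [590.0, -0.2, 251.8]
tool_rot: [-3.142, -0.0, -1.667]
force: [-0.9, 0.1, 0.0]
width: 85.7
```

```bash
python3 - <<'E'
from h import *
st=ctrl.read_state()
im=get_image("wrist");cv2.imwrite("pics/w9.png",im["color"])
im=get_image("scene");cv2.imwrite("pics/s9.png",cv2.resize(im["color"][190:330,225:385],None,fx=4,fy=4,interpolation=cv2.INTER_CUBIC))
E
```

```text
(no output)
```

View pics/w9.png

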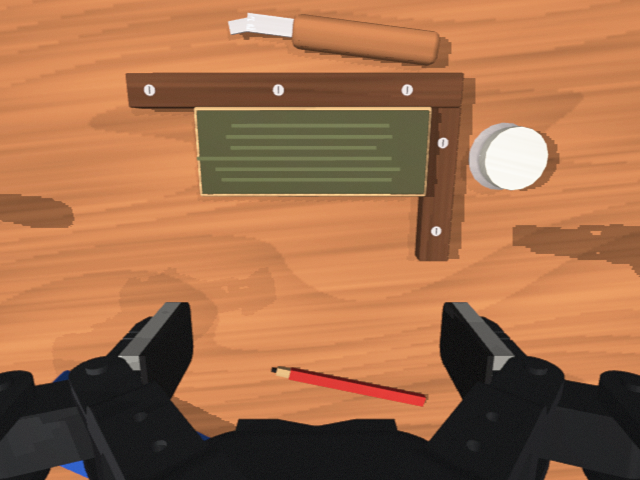

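View pics/s9.png

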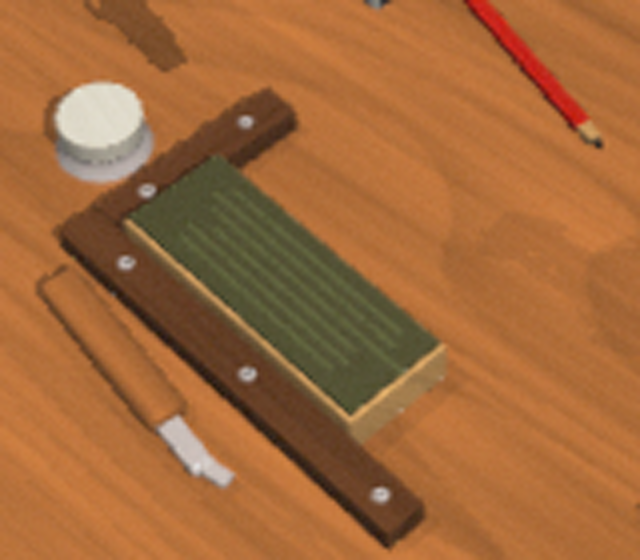

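```bash
python3 - <<'E'
from h import *
st=ctrl.read_state();im=get_image("wrist");c=cam(im,st)
cv2.imwrite("pics/w10.png",cv2.resize(im["color"][60:205,380:480],None,fx=4,fy=4,interpolation=cv2.INTER_CUBIC))
scr=np.array([ray(c,p,20)[:2] for p in((149.5,90),(278.5,90),(407,90),(443,143),(436,231))])
d=scr[0]-scr[2];d/=np.linalg.norm(d);ex=np.array([d[1],-d[0]]);print("ydir",d)
P=scr[2]-14*ex; Q=scr[3]+14*d
cor=P+d*np.dot(Q-P,d);print("corner",cor, "screw check x",[(s-cor)@ex for s in scr],[(s-cor)@d for s in scr])
for p in((194.5,108),(431.5,108),(428.5,195.5),(201.5,195)):
    w=ray(c,p,36)[:2]-cor;print(w@ex,w@d)
E
```

```text
ydir [0.09471155 0.99550476]
corner [ 663.21452226 -106.45190285] screw check x [np.float64(13.999999999999986), np.float64(13.999999999999984), np.float64(13.999999999999984), np.float64(-30.024850587638433), np.float64(-109.8228476616416)] [np.float64(239.6725496252866), np.float64(129.82282755467708), np.float64(20.248570130048584), np.float64(-14.0), np.float64(-13.8638243869248)]
-1.3644262655183852 198.0468610542514
-1.3823085049858677 2.579528669953941
-74.0456576136803 -0.09291725128085285
-73.4962138971096 197.50844125881633
```

View pics/w10.png

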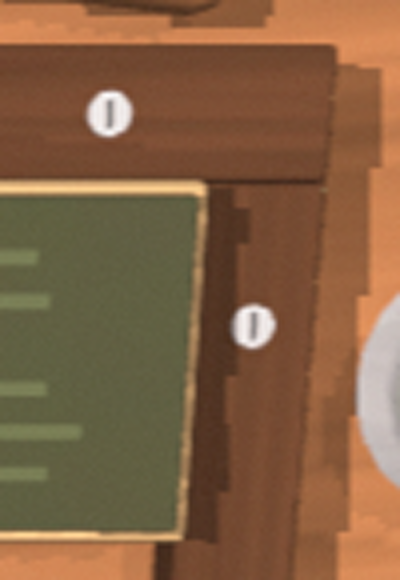

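{"op": "move_arm", "data": {
  "moves": [
    [[-0.045,-0.015,0,0,0,0],[-0.09,-0.03,0.02,0,0,0],[-0.14,-0.045,0.06,0,0,0],[-0.148,-0.048,0.11,0,0,0],[-0.148,-0.048,0.16,0,0,0],[-0.148,-0.048,0.2,0,0,0],[-0.148,-0.048,0.232,0,0,0],[-0.148,-0.048,0.232,0,0,0],[-0.14,-0.048,0.232,0,0,0],[-0.132,-0.048,0.232,0,0,0],[-0.126,-0.048,0.232,0,0,0],[-0.122,-0.048,0.232,0,0,0],[-0.119,-0.048,0.232,0,0,0],[-0.117,-0.048,0.232,0,0,0],[-0.116,-0.048,0.232,0,0,0]]
  ],
  "jaw": 0
}}

```text
clock: 24.95
eef_pos: [649.4, 111.2, 20.4]
tool_rot: [-3.141, 0.001, -1.667]
force: [0.0, 1.0, 0.3]
width: -0.0
```

{"op": "move_arm", "data": {
  "moves": [
    [[0.001,0,0,0,0,0],[0.002,0,0,0,0,0],[0.003,0,0,0,0,0]]
  ]
}}

```text
clock: 25.32
eef_pos: [649.3, 110.4, 20.5]
tool_rot: [-3.141, 0.003, -1.666]
force: [-0.7, 5.7, -0.3]
width: -0.5
```

Stalled at the same place, y = 110.4, so the end is still against the short strip. I'll retreat.

{"op": "move_arm", "data": {
  "moves": [
    [[-0.008,0,0,0,0,0],[-0.03,0,0,0,0,0],[-0.04,0,-0.04,0,0,0],[-0.04,0,-0.09,0,0,0],[-0.04,0,-0.14,0,0,0],[-0.04,0.03,-0.19,0,0,0],[-0.04,0.08,-0.24,0,0,0],[-0.04,0.13,-0.26,0,0,0],[-0.08,0.15,-0.26,0,0,0],[-0.12,0.15,-0.26,0,0,0],[-0.16,0.15,-0.26,0,0,0],[-0.16,0.15,-0.26,0,0,0]]
  ]
}}

```text
clock: 26.82
eef_pos: [513.7, 286.6, 280.5]
tool_rot: [3.141, 0.003, -1.66]
force: [-0.0, -0.9, 0.4]
width: 0.1
```

```bash
python3 - <<'E'
from h import *
im=get_image("scene");cv2.imwrite("pics/s11.png",im["color"])
t=get_image("top");cv2.imwrite("pics/t11.png",cv2.resize(t["color"][150:270,235:415],None,fx=4,fy=4,interpolation=cv2.INTER_CUBIC))
a=cv2.imread("pics/scene0.png")
for n in("tin","knife","gouge","mallet","whetstone","carving","pencil"):
    print(n,[(round(r["score"],2),[round(float(x)) for x in r["uv"]]) for r in models.place_of("scene",n)][:2])
d=cv2.absdiff(a,im["color"]).max(2)>60;cv2.imwrite("pics/d11.png",d.astype("uint8")*255)
E
```

```text
tin [(0.68, [251, 225]), (0.3, [260, 143])]
knife [(0.87, [261, 286])]
gouge [(0.97, [506, 316]), (0.2, [354, 205])]
mallet [(0.58, [460, 395]), (0.35, [252, 225])]
whetstone [(0.65, [259, 143])]
carving [(0.95, [169, 174])]
pencil [(0.81, [354, 202])]
```

View pics/s11.png

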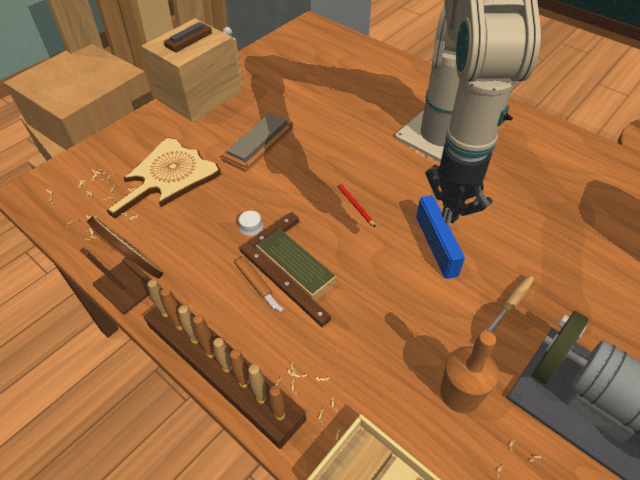

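View pics/t11.png

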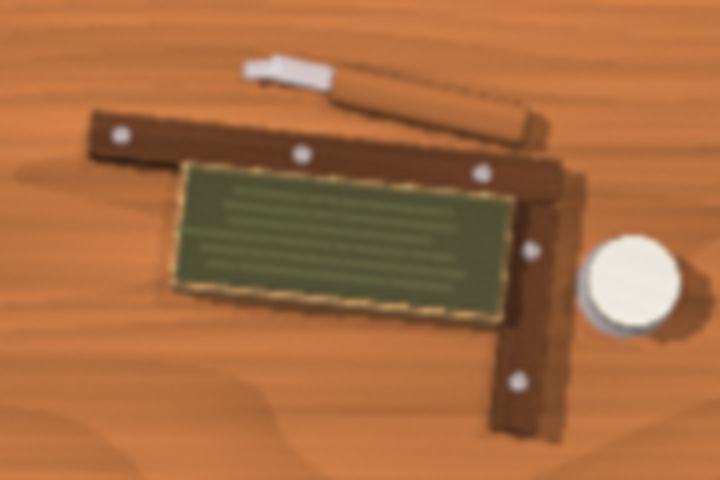

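View pics/d11.png

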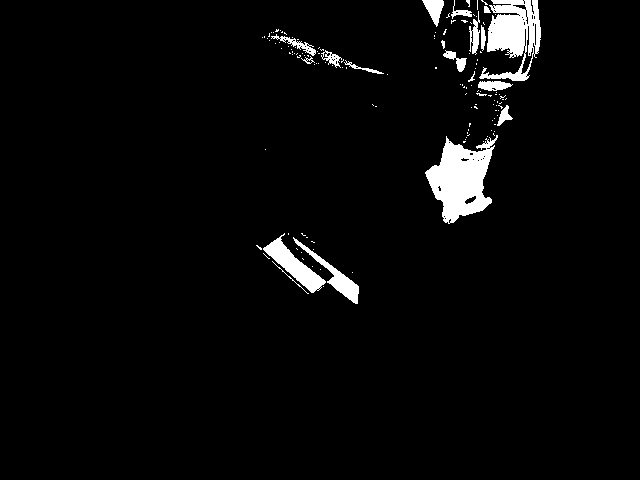

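The strop lies leather up in the corner (crop of the top view, about 180–513 by 165–320). The difference image shows that only the strop and the arm, with its shadow, have moved.

```bash
python3 -c "
from cell import job;print(job.finish_job())"
```

```text
the job is handed in; nothing more can be done
None
```

The strop now lies flat with its leather up, pushed into the corner of the bench stop, and I handed the job in at about 27 s. I tipped it over with two fingertips high on the leather. Then I pushed it against the long strip, along to the short strip, and pressed each side once more. It was only pushed, never gripped.

**Last checks:**
- **Contact:** both final pushes stalled in the same places as the first ones, the long edge at about 8.5 N and the end at about 6 N. Those were steady pushing forces, far below the limits.
- **Surroundings:** in the scene camera, before and after pictures differ only at the strop, the arm and the shadows. The tin, knife, pencil and blue look-alike look untouched.
- **Disagreement:** the wrist-camera corner measurement left 0 to 2.6 mm of apparent gap at the strips and read the strop 2.4 to 4.5 mm short. The calibration is good to about 2 mm and the corners are rounded, so I relied on the contact stalls instead.

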